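Seat the burner cap on its locating pin

TASK

The round cap of the gas burner sits raised and turned away from its locating pin. Push it round with a fingertip against its upright rib until the notch in its rim is over the pin, then press the cap fully down so that it stays seated on the burner. Do not lift the cap, leave everything else on the counter where it is, and finish clear of everything.

Things in the scene. Friction and masses are not known exactly. Their poses are not given: they have to be found in the camera images.
- cap (a joint): turn of the burner cap, rad, anticlockwise seen from above; 0 and 2 pi (6.283) both mean the notch is exactly over the pin. It turns freely either way without end stops in use, with light friction (0.06 N m), and stays where it is left. The notch clears the pin within about 0.07 rad either way.
- sleeve (a joint): how far the cap is pressed down, m: 0 at the start (raised), 0.010 fully seated, negative if lifted. It has a friction fit: it moves when pressed with about 4 N and stays where it is left. Unless the notch is over the pin, the pin stops the cap after 2 to 4 mm.
- cap_center (a point): centre of the flat top of the cap. The cap is a dark steel disc 116 mm across and 12 mm thick, with its top 58 mm above the counter when raised and 48 mm when seated, on a steel burner with a round tray 176 mm across. It turns about the vertical line through this point.
- cap_notch (a point): middle of the notch in the cap's rim, at the height of its top, 55 mm from the centre. The notch is open outwards, 18 mm wide and 16 mm deep, right through the cap.
- cap_rib (a point): middle of the top edge of the finger rib, which stands on the cap's top on the side opposite the notch. The rib runs radially, from 17 to 45 mm from the centre, 8 mm thick, 18 mm tall. The rest of the cap's top is flat and free.
- pin_tip (a point): top of the fixed upright locating pin, 10 mm across with a rounded tip, 55 mm from the cap's centre line, tip 44 mm above the counter, 2 mm below the underside of the raised cap. It stands in a steel bracket 14 mm wide, top 20 mm above the counter, that reaches out to 74 mm from the centre, past the cap's rim, and so shows from above.
- jar0_mid (a point): bystander: glass spice jar, 44 mm across, 85 mm tall, black twist cap, standing on the turntable; the point is half-way up
- jar1_mid (a point): bystander: glass spice jar, 48 mm across, 95 mm tall, on the turntable; the point is half-way up
- jar2_mid (a point): bystander: glass spice jar, 44 mm across, 105 mm tall, on the turntable; the point is half-way up
- lighter: bystander: black plastic lighter lying flat near the burner, 93 x 24 x 12 mm; origin under its middle
- shaker_mid (a point): bystander: steel salt shaker, 45 mm across, 80 mm tall, standing near the burner; the point is half-way up
- spatula: bystander: steel spatula with a black handle lying crosswise beyond the burner, about 300 mm long
- skewers_mid (a point): bystander: steel cup, 72 mm across and 110 mm tall, with skewers standing in it to about 195 mm; the point is on its axis, 55 mm up
- panrest: bystander: round iron pan support, 220 mm across, 31 mm tall, on four feet; origin on the counter under its middle
Things that resemble listed ones, but are neither listed nor needed, are in the scene too. What is shaped like the part that bears cap but orange or pink is not meant.

How it is judged:
At the end, for the whole second after the job is handed in: The notch is over the pin (within 7 mm), the cap is pressed down at least 8.5 of its 10 mm and stays there at rest, and no bystander has moved 20 mm or more (value of joint sleeve above 0.0085 m and horizontal distance between cap_notch and pin_tip below 0.007 m and velocity of joint cap between -0.05 and 0.05 rad/s and distance of each of jar0_mid, jar1_mid, jar2_mid, lighter, shaker_mid, spatula, skewers_mid, panrest from where it was at the start of the episode below 0.02 m); the robot touches nothing.
It fails at once if the cap is lifted more than 4 mm above where it started (value of joint sleeve below -0.004 m).
It fails at once if a thing standing by was moved 20 mm or more (distance of any of jar0_mid, jar1_mid, jar2_mid, lighter, shaker_mid, spatula, skewers_mid, panrest from where it was at the start of the episode above 0.02 m).
It also fails if it takes over 45 s, if anything falls off the work surface, if the arm or the gripper's body presses on something with over 40 N, if the wrist force passes 120 N, or if a joint passes its speed limit or range.

ROBOT

A 6-joint arm with a two-finger parallel gripper is mounted at the origin on the work surface. World frame = base frame: x ahead of the robot, y to its left, z up, the work surface at z = 0. Lengths are in m, angles in rad, forces in N, time in s.
With the tool pointing down it reaches from about 0.425 to 0.925 m from the base axis. Payload 12.5 kg.
Tool frame: the origin (TCP) lies midway between the tips of the shut fingers; the grasp point (between the pads) lies manip.pinch_z behind it (manip.pinch_z is the distance from the TCP to the grasp point, in m); z points along the fingers, y is the line along which they close (so a half turn about z gives the same grasp; the last joint's range is limited). The gripper opens to 85 mm and grips with 20 to 120 N. Pads are 22 mm wide; open, the fingers measure 114 mm over their backs; the gripper's body (76 mm by 85 mm) begins 54 mm behind the grasp point. The pads swing forward as they close: fully open they stand 13 mm farther back than shut.
Start: joints at [1.232, 0.491, 1.559, -0, 1.092, -0.106], TCP at [0.144, 0.608, 0.231] pointing down, gripper open.
Joint ranges: [-3.1, 3.1], [-0.84, 2.19], [0.05, 2.79], [-1.13, 4.28], [0.06, 2.93], [-2.69, 2.69]. Speed limits (rad/s): [2.22, 2.22, 2.79, 3.14, 3.14, 3.14].

INTERFACE

Orientations are given as a 3x3 rotation matrix whose columns are the frame's x, y, z axes.
In Python, from station import manip gives the robot as it stands. The module is installed in compiled form; this text tells all that it offers.
- The arm moves only by the tool send_rows, never from a script. Its argument "rows" is a list of rows, each a list of 7 numbers: the shift along the tool's x, y, z in units of 40 mm (1.0 is 40 mm), then the turn, a rotation vector about the tool's x, y, z in units of 5 degrees (1.0 is 5 degrees), then the closure, from -1 (fully open) to 1 (shut), so that 0 is half open. A call has 1 to 5 rows; each row is the pose to reach, as a shift and turn from the pose commanded when the call began, along the tool's axes at that moment; what a row does not reach only later rows make up. A row lasts 1/10 s, in which the tool goes at most 50 mm and 8.59 degrees, less where a joint would pass 70% of its speed; a pose out of reach is approached as far as the arm can. A call with a gripper value outside its range is refused whole. The fingers move at their own pace and stop on an object; "grip_force" is the grip in N (left out, the last holds). Time passes only in rows, so rows that repeat a pose let the fingers close. It gives the time, the measured TCP pose, the force, the opening and the grip force at its end, in the units of the state.
- manip.read_state(): the state, without advancing time (a new reading comes with each control period).
- manip.camera(name): name is "side" or "top" or "wrist"; returns a dict with "frame" (480x640x3 uint8, red, green, blue), "depth" (480x640 float32, m along the optical axis (not along the pixel's ray), 0 where there is no reading), "fx", "fy", "cx", "cy" (pixels), "dist" ([k1, k2, p1, p2, k3] as OpenCV has them; the pictures are not rectified), "rvec" (rotation vector, rad) and "tvec" (3), from world to camera coordinates, as OpenCV has them; the wrist camera has in their place "hand_eye" (4x4, takes a point from camera to tool coordinates, whose origin is the TCP and whose axes are the flange's). Camera axes: x right, y down, z forward; pixel columns grow to the right and rows downward; lengths in m; the calibration is good to about 2 mm. A picture is of the moment at which its call begins: read the wrist's pose just before it.
- manip.sign_off(): hands the job in; it is judged then, once.
The state is a dict: "time": time; "joint_pos": joint angles; "qd": joint speeds; "joint_efforts": joint torques, N m; "tool_pos": TCP position; "eef_rot": TCP orientation; "ft_force": force on the tool from outside, world axes, zero at the start; "ft_torque": the same for the moment, N m; "finger_gap": finger opening in m; "gripper_force": force on a finger pad.
Only numpy, scipy, OpenCV 4.12 (cv2) and the standard library are available. Lean on these libraries where they do the work, as an engineer would, in place of code of your own. Each camera call takes 0.05 s, during which the arm holds its last target. There are 200 camera calls.

## Working session

There is one attempt and no reset: what is moved stays moved. The work goes in short steps, Python scripts to look and compute and a tool call to move; the robot and the scene stay as the last step left them, time stands still between calls to the robot, and variables do not carry over. Pictures are saved under pics/ and viewed, at most 10 in all, crops included, and the job is handed in when it is done.

Besides the shell and the picture viewer there is one more tool, called after "Request:" as name(argument=value, ...), one argument or row to a line, values as JSON. send_rows: Moves the arm, as the interface text tells. Its arguments: {"type":"object","properties":{"rows":{"type":"array","items":{"type":"array","items":{"type":"number"}}},"grip_force":{"type":"number"}},"required":["rows"]}

```bash
mkdir -p pics
cat > h.py <<'E'
import numpy as np, cv2
from station import manip
def snap(n):
    c=manip.camera(n); cv2.imwrite  # frame is RGB
    return c
def KD(c): return np.array([[c['fx'],0,c['cx']],[0,c['fy'],c['cy']],[0,0,1.]]),np.array(c['dist'],float)
def ray(c,uv):
    K,D=KD(c); p=cv2.undistortPoints(np.array(uv,float).reshape(-1,1,2),K,D).reshape(-1,2)
    d=np.c_[p,np.ones(len(p))]
    if 'T' in c: R=c['T'][:3,:3]; o=c['T'][:3,3]
    else:
        Rw=cv2.Rodrigues(np.array(c['rvec'],float))[0]; R=Rw.T; o=-R@np.array(c['tvec'],float).ravel()
    return o,d@R.T
def onz(c,uv,z):
    o,d=ray(c,uv); return o+d*((z-o[2])/d[:,2:3])
def save(c,f,crop=None,s=1):
    im=c['frame'][:,:,::-1]
    if crop: im=im[crop[1]:crop[3],crop[0]:crop[2]]
    cv2.imwrite(f,cv2.resize(im,None,fx=s,fy=s,interpolation=cv2.INTER_CUBIC))
def wrist():
    s=manip.read_state(); c=manip.camera('wrist'); T=np.eye(4); T[:3,:3]=s['eef_rot']; T[:3,3]=s['tool_pos']
    c['T']=T@np.array(c['hand_eye']); return c
E
python3 - <<'E'
from h import *
import pickle
for n in('top','side'):
    c=manip.camera(n); save(c,f'pics/{n}0.png'); pickle.dump(c,open(n+'.pkl','wb'))
s=manip.read_state(); print(s['time'],s['tool_pos'],s['eef_rot'],manip.pinch_z,s['finger_gap'])
E
```

```text
0.1 [0.14411247 0.60797519 0.23079037] [[-9.73018710e-01  2.30726002e-01 -3.18955398e-04]
 [ 2.30726200e-01  9.73018293e-01 -9.06180160e-04]
 [ 1.01270111e-04 -9.55321617e-04 -9.99999539e-01]] 0.0187 0.08530525326659492
```

View pics/top0.png

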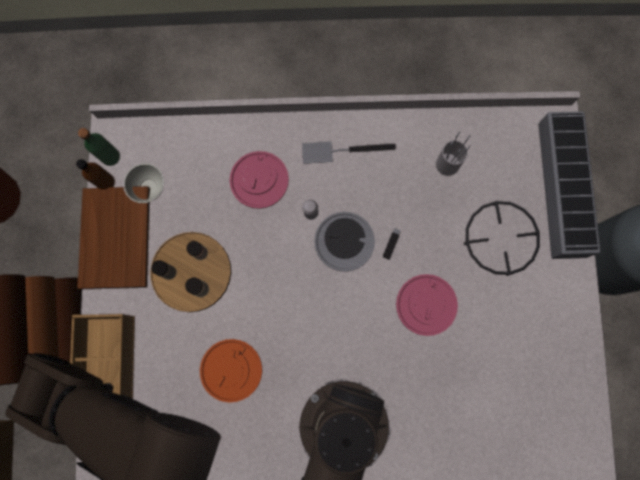

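View pics/side0.png

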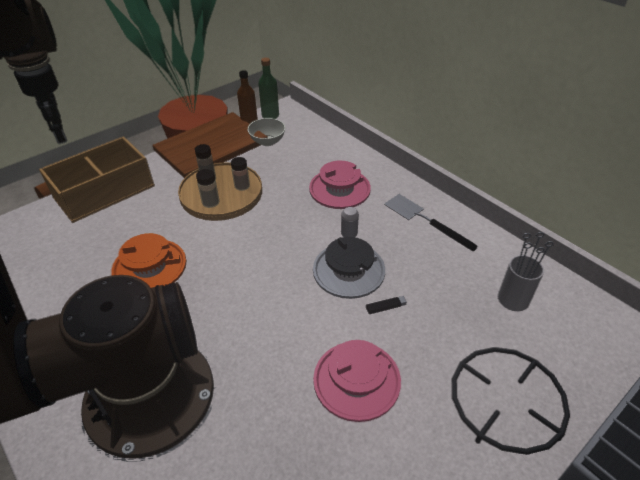

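The top view shows the steel burner with a dark cap at about (345,240); in the side view it is at (350,260). Lookalikes in the top view are the pink ones at (259,180) and (427,305) and the orange one at (231,370). I choose the dark steel one and check it in a close crop.

Run:
```python
from h import *
import pickle
t=pickle.load(open('top.pkl','rb')); s=pickle.load(open('side.pkl','rb'))
def cr(c,x,y,h,out):
    im=c['frame'][y-h:y+h,x-h:x+h,::-1]; im=(255*(im/255.)**.5).astype('uint8'); return cv2.resize(im,(out,out),interpolation=cv2.INTER_CUBIC)
cv2.imwrite('pics/crop.png',np.hstack([cr(t,345,240,36,400),cr(s,350,262,45,400)]))
hsv=cv2.cvtColor(t['frame'],cv2.COLOR_RGB2GRAY); m=np.zeros_like(hsv); m[205:275,310:380]=(hsv[205:275,310:380]<60)*255
cs,_=cv2.findContours(m,0,2); k=max(cs,key=cv2.contourArea); (x,y),r=cv2.minEnclosingCircle(k); print(x,y,r,onz(t,[[x,y],[345,241]],.058))
print('tray',onz(t,[[345,241],[316,241],[374,241]],.01))
for n,uv,z in[('shaker',(311,208),.08),('lighter',(391,244),.012),('skew',(452,157),.11),('spat',(370,148),.02)]: print(n,onz(t,[uv],z))
```

```text
344.5226745605469 237.75936889648438 20.01764678955078 [[ 0.51832159 -0.01434592  0.058     ]
 [ 0.50902147 -0.01539785  0.058     ]]
tray [[ 0.51812714 -0.01654417  0.01      ]
 [ 0.52048466  0.06732344  0.01      ]
 [ 0.51577868 -0.10038272  0.01      ]]
shaker [[0.60145051 0.07726105 0.08      ]]
lighter [[ 0.50522537 -0.1489367   0.012     ]]
skew [[ 0.72948961 -0.32035999  0.11      ]]
spat [[ 0.79458931 -0.09916032  0.02      ]]
```

View pics/crop.png

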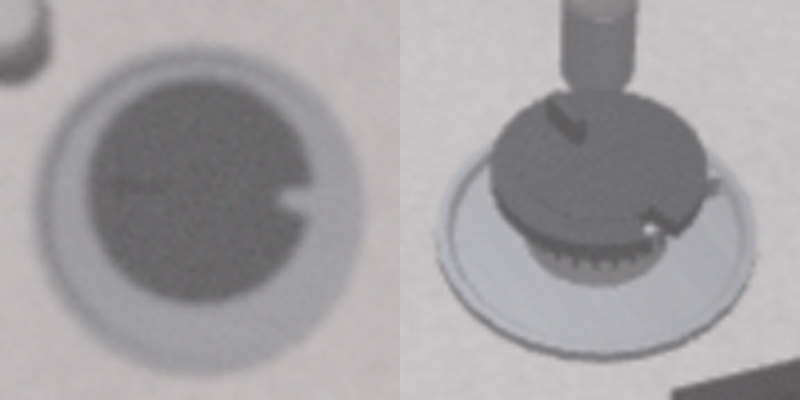

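The crop confirms the dark steel cap: rib at crop (120,183), facing +y, and notch at (295,197), facing −y. In the side crop a bracket end shows at (713,183). Next I locate the bracket and plan the approach.

Run:
```python
from h import *
import pickle
s=pickle.load(open('side.pkl','rb')); C=np.array([.518,-.0145])
for z in(.02,.03,.048):
    p=onz(s,[[375.4,258.2]],z)[0]; d=p[:2]-C; print(z,p,np.hypot(*d),np.degrees(np.arctan2(d[1],d[0])))
p=onz(s,[[350-45+254*90/400.,217+228*90/400.]],.058)[0]; d=p[:2]-C; print(p,np.degrees(np.arctan2(d[1],d[0])))
w=wrist(); print(np.round(w['hand_eye'],3),w['fx'])
S=manip.read_state(); R=np.array(S['eef_rot']); 
for q in([.30,.42,.26],[.42,.22,.26],[.44,.0,.26]): print((R.T@(np.array(q)-S['tool_pos']))/.04)
```

```text
0.02 [ 0.58381444 -0.04348168  0.02      ] 0.07191298873101418 -23.76650513437236
0.03 [ 0.57664006 -0.04969872  0.03      ] 0.0683930313993788 -30.97430292184683
0.048 [ 0.56372619 -0.06088939  0.048     ] 0.06513723802564965 -45.41250539119991
[ 0.5111427  -0.06960244  0.058     ] -97.09377977798019
[[-0.    -0.96  -0.28   0.071]
 [ 1.     0.    -0.001  0.001]
 [ 0.001 -0.28   0.96  -0.143]
 [ 0.     0.     0.     1.   ]] 425.88307325460823
[-4.87587242 -3.6744823  -0.72575356]
[-8.94842418 -7.84752832 -0.72273259]
[-10.70375776 -13.08382352  -0.7186592 ]
```

Request:
send_rows(
  rows=[
    [-1.0, -0.7, -0.3, 0, 0, 0, 1],
    [-2.0, -1.4, -0.5, 0, 0, 0, 1],
    [-3.0, -2.1, -0.7, 0, 0, 0, 1],
    [-3.9, -2.9, -0.7, 0, 0, 0, 1],
    [-4.8, -3.7, -0.7, 0, 0, 0, 1],
  ],
)

```text
time: 0.65
tool_pos: [0.2977, 0.4182, 0.2594]
eef_rot: [[-0.973, 0.23, 0.0], [0.23, 0.973, 0.0], [-0.0, 0.0, -1.0]]
ft_force: [0.9, 0.4, -0.2]
finger_gap: 0.0124
gripper_force: 0.0
```

Request:
send_rows(
  rows=[
    [-0.9, -0.8, 0, 0, 0, 0, 1],
    [-1.7, -1.7, 0, 0, 0, 0, 1],
    [-2.5, -2.5, 0, 0, 0, 0, 1],
    [-3.3, -3.4, 0, 0, 0, 0, 1],
    [-4.1, -4.2, 0, 0, 0, 0, 1],
  ],
)

```text
time: 1.15
tool_pos: [0.4181, 0.2166, 0.2593]
eef_rot: [[-0.973, 0.231, -0.0], [0.231, 0.973, 0.0], [0.0, 0.0, -1.0]]
ft_force: [1.0, 0.8, -0.2]
finger_gap: 0.0
gripper_force: 0.0
```

Request:
send_rows(
  rows=[
    [-0.5, -1.1, 0, 0, 0, 0, 1],
    [-1.0, -2.2, 0, 0, 0, 0, 1],
    [-1.5, -3.3, 0, 0, 0, 0, 1],
    [-2.0, -4.3, 0, 0, 0, 0, 1],
    [-2.8, -5.0, 0, 0, 0, 0, 1],
  ],
)

```text
time: 1.65
tool_pos: [0.4797, -0.0041, 0.2595]
eef_rot: [[-0.973, 0.232, -0.0], [0.232, 0.973, 0.0], [0.0, -0.0, -1.0]]
ft_force: [0.9, 1.2, -0.9]
finger_gap: -0.0002
gripper_force: 0.0
```

Run:
```python
from h import *
import pickle
w=wrist(); pickle.dump(w,open('w.pkl','wb'))
im=(255*(w['frame']/255.)**.6).astype('uint8')[:,:,::-1]; cv2.imwrite('pics/w1.png',im)
```

```text
(no output)
```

View pics/w1.png

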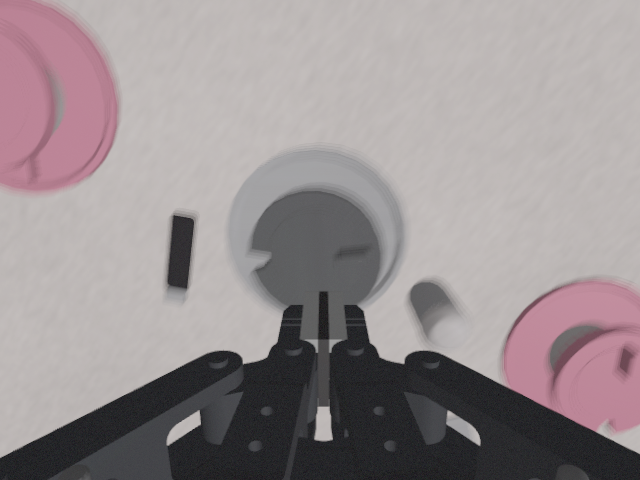

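The wrist view shows the cap centred near (316,245), the notch at (258,258), the rib at (352,251) and the fingers covering the pin side. I'll move forward so that the camera stands right over the cap.

Request:
send_rows(
  rows=[
    [-0.9, 0, 0.4, 0, 0, 0, 1],
    [-1.8, 0, 0.9, 0, 0, 0, 1],
    [-2.5, 0, 1.4, 0, 0, 0, 1],
    [-2.7, 0, 1.5, 0, 0, 0, 1],
    [-2.7, 0, 1.5, 0, 0, 0, 1],
  ],
)

```text
time: 2.2
tool_pos: [0.5857, -0.0269, 0.1981]
eef_rot: [[-0.973, 0.231, -0.002], [0.231, 0.973, 0.0], [0.002, -0.0, -1.0]]
ft_force: [0.4, 0.1, 0.4]
finger_gap: -0.0003
gripper_force: 0.0
```

Run:
```python
from h import *
import pickle
w=wrist(); pickle.dump(w,open('w.pkl','wb'))
im=(255*(w['frame']/255.)**.6).astype('uint8')[:,:,::-1]; cv2.imwrite('pics/w2.png',cv2.resize(im[0:300,170:470],None,fx=2,fy=2))
g=cv2.cvtColor(w['frame'],cv2.COLOR_RGB2GRAY); d=w['depth']; print(d[120,320],g[120,320])
# top surface of cap from depth
K,D=KD(w); v,u=np.mgrid[0:480,0:640]; p=cv2.undistortPoints(np.c_[u.ravel(),v.ravel()].astype(float).reshape(-1,1,2),K,D).reshape(-1,2)
P=np.c_[p,np.ones(len(p))]*d.reshape(-1,1)@w['T'][:3,:3].T+w['T'][:3,3]; Z=P[:,2].reshape(480,640)
near=(np.hypot(P[:,0]-.518,P[:,1]+.0145)<.075).reshape(480,640)&(d>0)
m=(near&(Z>.05)&(Z<.066)).astype('uint8'); cs,_=cv2.findContours(m,0,1); k=max(cs,key=cv2.contourArea)
q=onz(w,k.reshape(-1,2),.058)[:,:2]; c,r=cv2.minEnclosingCircle(q.astype('f4')*1000); print('cap',c,r,np.median(Z[m>0]))
h=[(u_) for u_ in q if np.hypot(*(u_*1000-c))<50]; h=np.array(h); dd=h*1000-c; print('notch',len(h),np.degrees(np.arctan2(*dd.mean(0)[::-1])))
rb=near&(Z>.068)&(Z<.085); pr=P[rb.ravel()][:,:2].mean(0)*1000-c; print('rib',rb.sum(),pr,np.degrees(np.arctan2(pr[1],pr[0])))
b=near&(Z>.014)&(Z<.026); R=np.hypot(P[:,0]*1000-c[0],P[:,1]*1000-c[1]).reshape(480,640); b&=(R>61)&(R<74); A=P[b.ravel()][:,:2]*1000-c; a=np.degrees(np.arctan2(A[:,1],A[:,0])); print('br',np.histogram(a,24,(-180,180))[0])
```

```text
0.27248773 54
cap (519.6675415039062, -16.3961238861084) 58.114498138427734 0.05848330207989494
notch 41 -97.84587667889716
rib 623 [ 3.75477381 30.38463553] 82.95540207117244
br [ 0  0  0  0  0  0  0  0  0  0 65 87  0  0  0  0  0  0  0  0  0  0  0  0]
```

View pics/w2.png

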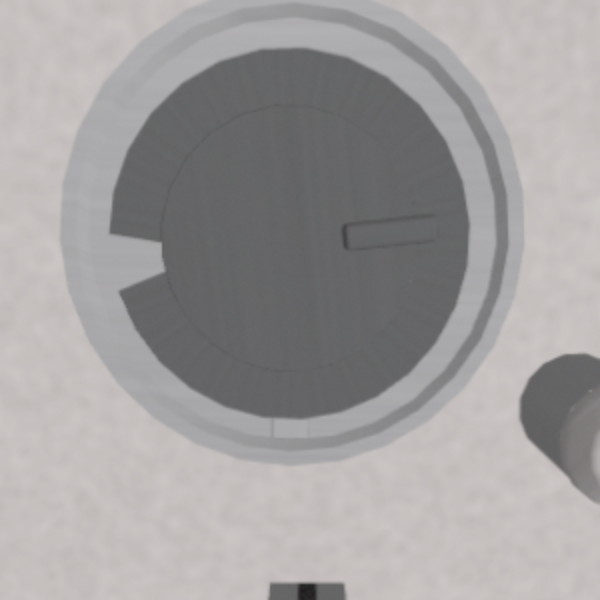

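The cap is centred at crop (290,235), with the rib at (390,232), the notch at (135,262) and the bracket end at (290,428).

Run:
```python
from h import *
import pickle
w=pickle.load(open('w.pkl','rb')); C=np.array([.5197,-.0164])
p=onz(w,[[170+272/2,428/2],[170+307/2,428/2]],.02)[:,:2]; d=p.mean(0)-C; b=np.degrees(np.arctan2(d[1],d[0])); print(p,np.hypot(*d),b)
rb=83.; T=rb+ (b+97.3)
S=manip.read_state(); R=np.array(S['eef_rot']); t0=np.array(S['tool_pos']); print('target rib',b+180)
# finger path: at rib angle a, finger centre at radius .036, offset g clockwise
for a,g,z in[(83,.030,.10),(83,.030,.064)]+[(x,.0175,.064) for x in np.linspace(83,b+180,8)]+[(b+180,.04,.064)]:
    a=np.radians(a); q=C+.035*np.array([np.cos(a),np.sin(a)])+g*np.array([np.sin(a),-np.cos(a)]); q=np.r_[q,z]
    print(np.degrees(a).round(1),q.round(4),(R.T@(q-t0)/.04).round(2))
```

```text
[[ 0.5858896  -0.04006573]
 [ 0.58901226 -0.02691061]] 0.06987269670258618 -14.155916797050434
target rib 165.84408320294958
83.0 [0.5537 0.0147 0.1   ] [1.   0.82 2.48]
83.0 [0.5537 0.0147 0.064 ] [1.   0.82 3.38]
83.0 [0.5413 0.0162 0.064 ] [1.31 0.79 3.38]
94.8 [0.5342 0.02   0.064 ] [1.5  0.84 3.38]
106.7 [0.5264 0.0221 0.064 ] [1.7  0.85 3.38]
118.5 [0.5184 0.0227 0.064 ] [1.9  0.81 3.38]
130.3 [0.5104 0.0216 0.064 ] [2.09 0.74 3.38]
142.2 [0.5028 0.0189 0.064 ] [2.26 0.63 3.38]
154.0 [0.4959 0.0147 0.064 ] [2.4  0.49 3.38]
165.8 [0.49   0.0091 0.064 ] [2.51 0.32 3.38]
165.8 [0.4955 0.0309 0.064 ] [2.51 0.88 3.38]
```

Request:
send_rows(
  rows=[
    [0.6, 0.5, 0.9, 0, 0, 0, 1],
    [1.0, 0.8, 1.9, 0, 0, 0, 1],
    [1.0, 0.8, 2.7, 0, 0, 0, 1],
    [1.0, 0.8, 3.2, 0, 0, 0, 1],
    [1.0, 0.8, 3.38, 0, 0, 0, 1],
  ],
)

```text
time: 2.75
tool_pos: [0.5529, 0.0141, 0.0637]
eef_rot: [[-0.973, 0.23, -0.001], [0.23, 0.973, 0.0], [0.001, -0.0, -1.0]]
ft_force: [0.2, 0.2, 0.8]
finger_gap: 0.0004
gripper_force: 0.0
```

Request:
send_rows(
  rows=[
    [0.1, 0, 0, 0, 0, 0, 1],
    [0.2, 0, 0, 0, 0, 0, 1],
    [0.3, 0, 0, 0, 0, 0, 1],
    [0.4, 0.02, 0, 0, 0, 0, 1],
    [0.5, 0.03, 0, 0, 0, 0, 1],
  ],
)

```text
time: 3.25
tool_pos: [0.5352, 0.0193, 0.0649]
eef_rot: [[-0.973, 0.231, 0.002], [0.231, 0.973, -0.0], [-0.002, 0.0, -1.0]]
ft_force: [2.2, -0.4, 0.8]
finger_gap: -0.0004
gripper_force: 1.0
```

Request:
send_rows(
  rows=[
    [0.1, 0.01, 0, 0, 0, 0, 1],
    [0.2, 0.02, 0, 0, 0, 0, 1],
    [0.3, 0.0, 0, 0, 0, 0, 1],
    [0.4, -0.02, 0, 0, 0, 0, 1],
    [0.5, -0.06, 0, 0, 0, 0, 1],
  ],
)

```text
time: 3.75
tool_pos: [0.5146, 0.0217, 0.0641]
eef_rot: [[-0.973, 0.231, 0.0], [0.231, 0.973, 0.0], [-0.0, 0.0, -1.0]]
ft_force: [2.8, -0.3, 1.1]
finger_gap: 0.0002
gripper_force: 1.1
```

Request:
send_rows(
  rows=[
    [0.09, -0.03, 0, 0, 0, 0, 1],
    [0.18, -0.09, 0, 0, 0, 0, 1],
    [0.26, -0.14, 0, 0, 0, 0, 1],
    [0.33, -0.21, 0, 0, 0, 0, 1],
    [0.4, -0.28, 0, 0, 0, 0, 1],
  ],
)

```text
time: 4.25
tool_pos: [0.4964, 0.0143, 0.0641]
eef_rot: [[-0.973, 0.231, -0.0], [0.231, 0.973, 0.0], [0.0, 0.0, -1.0]]
ft_force: [1.1, 0.8, 1.0]
finger_gap: -0.0
gripper_force: 0.9
```

Run:
```python
from h import *
w=wrist(); im=(255*(w['frame']/255.)**.6).astype('uint8')[:,:,::-1]; cv2.imwrite('pics/w3.png',im)
```

```text
(no output)
```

View pics/w3.png

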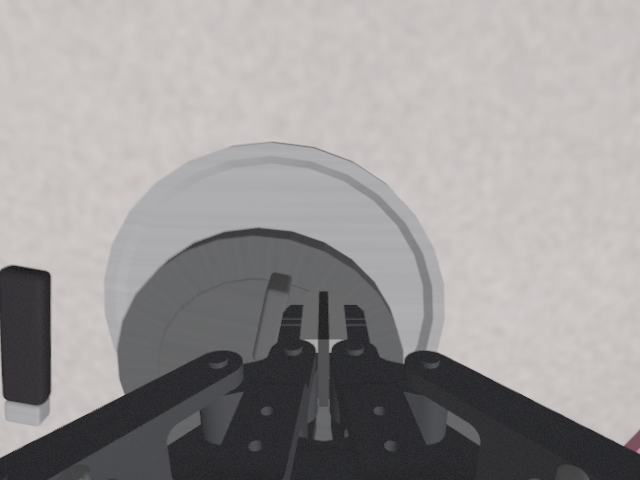

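The view shows the rib's outer top end at about (281,275), the finger just to its right and the rib nearly pointing up the image. I'll cast it to get the angle.

```bash
cat > rib.py <<'E'
from h import *
import sys
w=wrist(); C=np.array([.5197,-.0164])
K,D=KD(w); d=w['depth']; v,u=np.mgrid[0:480,0:640]; p=cv2.undistortPoints(np.c_[u.ravel(),v.ravel()].astype(float).reshape(-1,1,2),K,D).reshape(-1,2)
P=np.c_[p,np.ones(len(p))]*d.reshape(-1,1)@w['T'][:3,:3].T+w['T'][:3,3]; Z=P[:,2]; R=np.hypot(*(P[:,:2]-C).T)
S=manip.read_state(); t=np.array(S['tool_pos']); ty=np.array(S['eef_rot'])[:2,1]
lo,hi=(.072,.0795) if len(sys.argv)<2 else (.062,.0695)
m=(Z>lo)&(Z<hi)&(R>.02)&(R<.047)&((P[:,:2]-t[:2])@ty<float(-.002) if len(sys.argv)<2 else R>0)&(d.ravel()>0)
q=P[m][:,:2]-C; print(m.sum(),q.mean(0),np.hypot(*q.mean(0)),'rib',np.degrees(np.arctan2(*q.mean(0)[::-1])),t)
vv=np.linalg.svd(q-q.mean(0))[2][0]; print('dir',np.degrees(np.arctan2(vv[1],vv[0])))
E
python3 rib.py
python3 - <<'E'
import sys; sys.path.insert(0,'.')
from h import *
w=wrist(); q=onz(w,[[273,278],[289,277]],.076)[:,:2]-[.5197,-.0164]; print(q,np.degrees(np.arctan2(q[:,1],q[:,0])))
E
```

```text
1753 [-0.03170744  0.01609102] 0.03555675362554943 rib 153.09292898826862 [0.49602059 0.01420389 0.06403598]
dir -41.1078191721232
[[-0.04579723  0.01951345]
 [-0.0449245   0.02473524]] [156.92193871 151.16300517]
```

Request:
send_rows(
  rows=[
    [0.03, -0.04, 0, 0, 0, 0, 1],
    [0.06, -0.08, 0, 0, 0, 0, 1],
    [0.09, -0.12, 0, 0, 0, 0, 1],
    [0.11, -0.16, 0, 0, 0, 0, 1],
    [0.11, -0.16, 0, 0, 0, 0, 1],
  ],
)

```text
time: 4.9
tool_pos: [0.4907, 0.0091, 0.0641]
eef_rot: [[-0.973, 0.231, -0.0], [0.231, 0.973, 0.0], [0.0, 0.0, -1.0]]
ft_force: [1.3, 1.3, -0.2]
finger_gap: 0.0001
gripper_force: 0.3
```

Run:
```python
from h import *
w=wrist(); im=(255*(w['frame']/255.)**.6).astype('uint8')[:,:,::-1]; cv2.imwrite('pics/w4.png',cv2.resize(im[200:380,200:400],None,fx=3,fy=3))
```

```text
(no output)
```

View pics/w4.png

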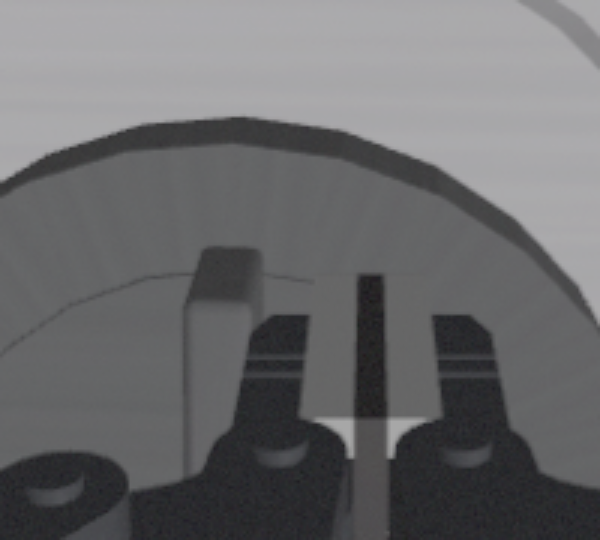

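The rib now runs almost straight up the crop from (225,260), with the finger touching its right side. I'll back off, rise and recheck from the overhead view.

Request:
send_rows(
  rows=[
    [0, 0.2, 0, 0, 0, 0, 1],
    [0, 0.3, -0.3, 0, 0, 0, 1],
    [0, 0.3, -1.2, 0, 0, 0, 1],
    [-0.4, 0.1, -2.2, 0, 0, 0, 1],
    [-0.9, 0, -3.1, 0, 0, 0, 1],
  ],
)

```text
time: 5.45
tool_pos: [0.5257, 0.0013, 0.1899]
eef_rot: [[-0.973, 0.23, -0.001], [0.23, 0.973, 0.0], [0.001, -0.0, -1.0]]
ft_force: [0.3, 0.7, -0.6]
finger_gap: 0.0003
gripper_force: 0.0
```

Request:
send_rows(
  rows=[
    [-0.9, -0.2, -0.28, 0, 0, 0, 1],
    [-1.6, -0.33, -0.28, 0, 0, 0, 1],
    [-1.6, -0.33, -0.28, 0, 0, 0, 1],
    [-1.6, -0.33, -0.28, 0, 0, 0, 1],
  ],
)

```text
time: 5.85
tool_pos: [0.5847, -0.0263, 0.1986]
eef_rot: [[-0.973, 0.231, -0.002], [0.231, 0.973, 0.0], [0.002, -0.0, -1.0]]
ft_force: [-0.6, 0.4, 0.1]
finger_gap: 0.0001
gripper_force: 0.0
```

```bash
cat > cap.py <<'E'
from h import *
w=wrist()
im=(255*(w['frame']/255.)**.6).astype('uint8')[:,:,::-1]; cv2.imwrite('pics/w5.png',cv2.resize(im[0:300,170:470],None,fx=2,fy=2))
d=w['depth']; K,D=KD(w); v,u=np.mgrid[0:480,0:640]; p=cv2.undistortPoints(np.c_[u.ravel(),v.ravel()].astype(float).reshape(-1,1,2),K,D).reshape(-1,2)
P=np.c_[p,np.ones(len(p))]*d.reshape(-1,1)@w['T'][:3,:3].T+w['T'][:3,3]; Z=P[:,2].reshape(480,640)
near=(np.hypot(P[:,0]-.518,P[:,1]+.0145)<.075).reshape(480,640)&(d>0)
m=(near&(Z>.04)&(Z<.064)).astype('uint8'); z=np.median(Z[m>0]); cs,_=cv2.findContours(m,0,1); k=max(cs,key=cv2.contourArea)
q=onz(w,k.reshape(-1,2),z)[:,:2]*1000; c,r=cv2.minEnclosingCircle(q.astype('f4')); print('cap',c,r,z)
dd=q-c; h=dd[np.hypot(*dd.T)<50]; n=h.mean(0); print('notch',len(h),np.degrees(np.arctan2(n[1],n[0])))
rb=near&(Z>z+.01)&(Z<z+.027); pr=P[rb.ravel()][:,:2].mean(0)*1000-c; print('rib',rb.sum(),np.degrees(np.arctan2(pr[1],pr[0])))
b=near&(Z>.014)&(Z<.026); A=P[:,:2]*1000-c; R=np.hypot(*A.T).reshape(480,640); b&=(R>61)&(R<74); A=A[b.ravel()].mean(0); print('br',b.sum(),np.degrees(np.arctan2(A[1],A[0])))
E
python3 cap.py; python3 -c "
from h import *
print(manip.read_state()['tool_pos'])"
```

```text
cap (519.6044311523438, -16.463891983032227) 58.037330627441406 0.058470251999328426
notch 39 -15.145790622239856
rib 686 164.29946302844132
br 228 -13.892709273491699
[ 0.58436006 -0.02610126  0.19869847]
```

View pics/w5.png

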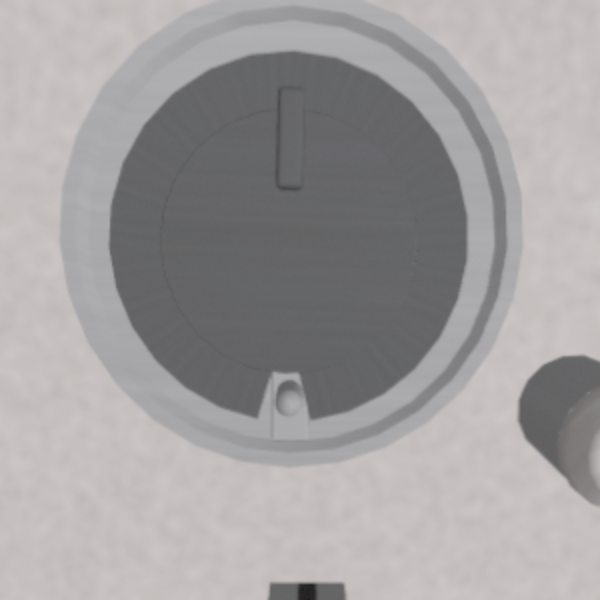

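The notch (centre about (285,398)) frames the pin at (289,398). The angles differ by about 1.3°, within the 4° clearance, so I press near the centre.

Request:
send_rows(
  rows=[
    [0.8, -0.08, 0.5, 0, 0, 0, 1],
    [1.48, -0.14, 1.3, 0, 0, 0, 1],
    [1.48, -0.14, 2.3, 0, 0, 0, 1],
    [1.48, -0.14, 3.1, 0, 0, 0, 1],
    [1.48, -0.14, 3.4, 0, 0, 0, 1],
  ],
)

```text
time: 6.4
tool_pos: [0.5243, -0.0177, 0.0611]
eef_rot: [[-0.973, 0.23, -0.004], [0.23, 0.973, 0.001], [0.004, -0.0, -1.0]]
ft_force: [1.2, 0.4, 0.6]
finger_gap: 0.0
gripper_force: 0.0
```

Request:
send_rows(
  rows=[
    [0, 0, 0.05, 0, 0, 0, 1],
    [0, 0, 0.1, 0, 0, 0, 1],
    [0, 0, 0.15, 0, 0, 0, 1],
    [0, 0, 0.2, 0, 0, 0, 1],
    [0, 0, 0.24, 0, 0, 0, 1],
  ],
)

```text
time: 6.9
tool_pos: [0.5269, -0.0185, 0.0545]
eef_rot: [[-0.973, 0.231, 0.002], [0.231, 0.973, -0.0], [-0.002, 0.0, -1.0]]
ft_force: [0.9, 0.7, 4.1]
finger_gap: 0.0003
gripper_force: 1.8
```

Pressing at about 4 N, so the cap is moving down. I continue in small steps.

Request:
send_rows(
  rows=[
    [0, 0, 0.03, 0, 0, 0, 1],
    [0, 0, 0.06, 0, 0, 0, 1],
    [0, 0, 0.09, 0, 0, 0, 1],
    [0, 0, 0.12, 0, 0, 0, 1],
    [0, 0, 0.14, 0, 0, 0, 1],
  ],
)

```text
time: 7.4
tool_pos: [0.5265, -0.0186, 0.048]
eef_rot: [[-0.973, 0.231, 0.0], [0.231, 0.973, -0.0], [-0.0, 0.0, -1.0]]
ft_force: [2.3, 1.0, 6.0]
finger_gap: 0.0003
gripper_force: 3.1
```

Request:
send_rows(
  rows=[
    [0, 0, 0.02, 0, 0, 0, 1],
    [0, 0, 0.04, 0, 0, 0, 1],
    [0, 0, 0.04, 0, 0, 0, 1],
  ],
)

```text
time: 7.7
tool_pos: [0.5266, -0.0186, 0.0477]
eef_rot: [[-0.973, 0.231, 0.001], [0.231, 0.973, -0.0], [-0.001, 0.0, -1.0]]
ft_force: [-1.3, 0.4, 21.4]
finger_gap: 0.0001
gripper_force: 10.5
```

The tool stopped hard at z = 0.048, which means the cap is fully seated. Now I rise to the overhead view to check.

Request:
send_rows(
  rows=[
    [0, 0, -0.3, 0, 0, 0, 1],
    [0, 0, -1.1, 0, 0, 0, 1],
    [0, 0, -2.1, 0, 0, 0, 1],
    [-0.6, 0.1, -3.1, 0, 0, 0, 1],
    [-1.4, 0.1, -3.8, 0, 0, 0, 1],
  ],
)

```text
time: 8.2
tool_pos: [0.5814, -0.0271, 0.2015]
eef_rot: [[-0.973, 0.23, 0.0], [0.23, 0.973, 0.0], [-0.0, 0.0, -1.0]]
ft_force: [0.8, 0.6, -1.3]
finger_gap: -0.0
gripper_force: 0.0
```

Request:
send_rows(
  rows=[
    [0, 0, 0, 0, 0, 0, 1],
    [0, 0, 0, 0, 0, 0, 1],
    [0, 0, 0, 0, 0, 0, 1],
  ],
)

```text
time: 8.5
tool_pos: [0.5803, -0.0273, 0.1972]
eef_rot: [[-0.973, 0.231, -0.003], [0.231, 0.973, 0.001], [0.003, -0.0, -1.0]]
ft_force: [0.4, 0.0, -0.5]
finger_gap: -0.0001
gripper_force: 0.0
```

```bash
sed -i s/w5/w6/ cap.py; python3 cap.py
```

```text
cap (519.677734375, -16.340015411376953) 57.98666000366211 0.048454605258836214
notch 36 -14.871737313183255
rib 625 164.61433164357456
br 227 -13.750152728028656
```

View pics/w6.png

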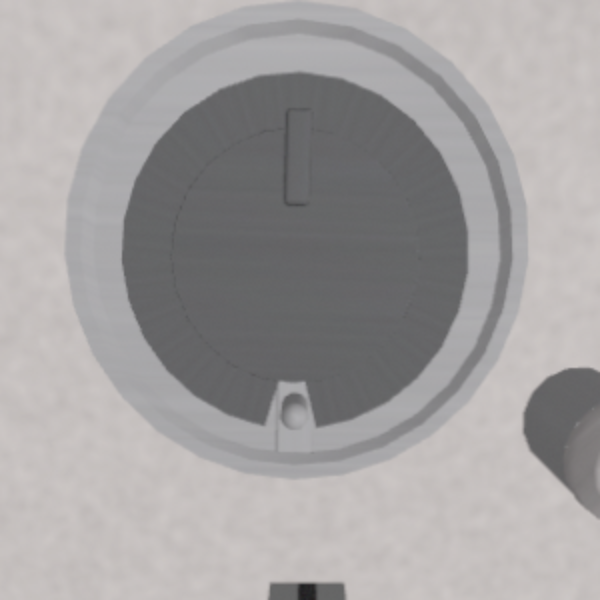

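The cap top is at 48.5 mm, down 10 mm from the start, with the pin in the notch at (295,410). The arm is clear, so I hand the job in.

```bash
python3 -c "
from station import manip
print(manip.sign_off())"
```

```text
the job is handed in; nothing more can be done
None
```

I turned the cap until its notch was over the pin (about 1° off), pressed it down the full 10 mm and handed the job in at about 8.6 s with the arm clear; sign-off returned no verdict.

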